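Flip the ratchet and clamp the sample carrier

TASK

The bench clamp's ratchet is set to release: tip its small red-topped direction lever over to the other side, then swing the black-knobbed handle back towards yourself, a good 15 degrees past square to the clamp, and feel that it free-wheels with the jaw standing still. Then push the handle forward, in as many strokes as it takes, until the jaw holds the beige sample carrier snugly against the back stop, firm but not crushed (about 25 N), and let go with the lever still on tighten. Never wind the jaw open, and leave the things round about alone.

Things in the scene. Friction and masses are not known exactly. Their poses are not given: they have to be found in the camera images.
- clamp: bench clamp fixed to the counter, grey bed 185 x 118 x 12 mm, grey housing 95 mm high. Origin on the counter under the vertical ratchet axis; +z up, +y to the side of the handle's knob, -x the way the jaw closes. Above the housing a dark ratchet wheel (92 mm across, 18 upright pins, pin tops z 0.125) on a square post, above it the handle bar (z 0.126 to 0.134). The wheel stays where it is left.
- handle (a joint): handle angle (rad) about the vertical axis through the clamp's origin. 0 = bar square to the clamp, knob at the clamp's +y, 105 mm from the axis. Positive = clockwise from above = knob away from the robot (tightening stroke); negative = knob towards the robot. Stops at -0.9 and 0.9. One click is 0.35 rad: up to 0.5 rad of a stroke is lost before the pawl drops in and bites.
- knob_mid (a point): on the axis of the handle's upright black knob (25 mm across, z 0.140 to 0.203, spins freely on its pin), at z 0.180. Force at the knob along its path: free-wheeling about 1.5 to 2.5 N; turning the wheel with the jaw loose about 6.7 N moving, 5.2 N when held at rest against it, plus 0.15 N for every newton of clamping (at 25 N of clamping about 10.5 N moving, 9 N at rest).
- lever (a joint): tilt of the direction lever relative to the handle (rad); 0 = upright. Positive = top leaning along the clamp's -x (when the handle is square) = tighten; negative = leaning the other way = release (pushing the handle forward free-wheels, pulling it back winds the jaw open). Its weighted top flops to either side and rests at 0.14 to 0.55 as the pawl lies on a pin or between pins.
- lever_tab (a point): centre of the lever's weighted red tip (16 mm across, 26 mm long, on a thin steel stem), 57 mm above its level pivot. The pivot lies on the handle bar's centre line, on the other side of the ratchet axis from the knob, 37 mm from the axis, at z 0.136. Pushed by about 1 to 2 N across the bar past upright, it falls over by itself.
- jaw (a joint): travel of the moving blue jaw towards the back stop (m); 0 at the start, growing as it closes, 16 mm for each rad that the ratchet wheel turns.
- pad: black pad 7 x 104 x 44 mm on springs in front of the blue jaw; origin at its centre, its pressing face 3.5 mm further along the clamp's -x. It gives 1 mm for every 26 N.
- stop: blue back stop 110 mm wide and 50 mm high, fixed on the bed at a place that differs from job to job; origin on the bed, its face 10 mm from there along its +x, towards the jaw.
- carrier: loose beige three-hole sample carrier, 114 x 36 x 68 mm, standing on the bed between pad and stop, its long side (own x axis) along the pad. Origin at the centre of its underside. The jaw has about 7 to 13 mm to close in all, pushing the carrier the last few mm to the stop.
- timer: white lab timer 62 x 66 x 20 mm lying on the counter, bystander; origin under its centre.
- tape: roll of brown tape 92 mm across, 48 mm high, bystander; origin under its centre.
- label_roll: white roll of blank labels 74 mm across, 34 mm high, bystander; origin under its centre.
- spare_carrier: second beige carrier 117 x 38 x 68 mm standing on the counter, bystander; origin under its centre.

How it is judged:
By the outcome, as a careful person would: the job done as asked, in the order asked, and still so for the second after the job is handed in, with the robot touching nothing.
It also fails if it takes over 58 s, if anything falls off the work surface, if the arm or the gripper's body presses on something with over 40 N, if the wrist force passes 120 N, or if a joint passes its speed limit or range.

ROBOT

A 7-joint arm with a two-finger parallel gripper is mounted at the origin on a cart in front of the work surface, level with it; the furniture and walls round the work are solid. World frame = base frame: x ahead of the robot, y to its left, z up, the work surface at z = 0. Lengths are in m, angles in rad, forces in N, time in s.
With the tool pointing down it reaches from about 0.4 to 0.85 m from the base axis. Payload 4.5 kg.
Tool frame: the origin (TCP) lies midway between the tips of the shut fingers; the grasp point (between the pads) lies 19 mm behind it (r.pinch_z is the z of the grasp point in the tool frame, in m); z points along the fingers, x is the direction in which the jaws open and shut, and the axes are right-handed (so a half turn about z gives the same grasp; the last joint's range is limited). The gripper opens to 88 mm and grips with 3 to 60 N. Pads are 18 mm wide; open, the fingers measure 123 mm over their backs; the gripper's body (75 mm by 187 mm) begins 45 mm behind the grasp point.
Start: joints at [-1.145, 0.689, -0.195, 1.565, 0.157, 0.902, -0.215], TCP at [0.239, 0.578, 0.239] pointing down, gripper open.
Joint ranges: [-3.01, 3.01], [-0.46, 2.08], [-1.47, 1.51], [0.13, 2.56], [-1, 4.14], [0.04, 2.09], [-2.66, 2.66]. Speed limits (rad/s): [2.57, 2.57, 3.14, 3.14, 3.14, 3.14, 3.14].

INTERFACE

Orientations are given as a 3x3 rotation matrix whose columns are the frame's x, y, z axes.
In Python, from cell import r, read_camera, workorder gives the robot as it stands. The module is installed in compiled form; this text tells all that it offers.
- The arm moves only by the tool send_rows, never from a script. Its argument "moves" is a list of rows, each an object of numbers: "x", "y", "z": the shift along the tool's x, y, z as a fraction of full scale; "roll": the turn about the tool's z as a fraction of full scale; "hand": the closure in counts, from 0 (fully open) to 255 (shut). In form: [{"x": .., "y": .., "z": .., "roll": .., "hand": ..}, ...]. A call has 1 to 12 rows; each row shifts and turns the pose as measured when the row begins, along the tool's axes as they then stand; what a row does not reach is not made up. Full scale, the value 1, is 0.03 m for a shift and 6 degrees for a turn. A row lasts 1/12 s, in which the tool goes at most 41.7 mm and 7.16 degrees, less where a joint would pass 70% of its speed; a pose out of reach is approached as far as the arm can. A call with a number of a shift or a turn outside -1 to 1 is refused whole. A call with a gripper value outside its range is refused whole. The fingers move at their own pace and stop on an object; "grip_force" is the grip in N (left out, the last holds). Time passes only in rows, so rows that do not move let the fingers close. It gives the time, the measured TCP pose, the force and the opening at its end, in the units of the state.
- r.read_state(): the state, without advancing time (a new reading comes with each control period).
- read_camera(name): name is "scene" or "top" or "wrist"; returns a dict with "color" (400x640x3 uint8, red, green, blue), "fovy" (degrees; the focal length in pixels is half the picture's height over the tangent of half this angle, whatever the lens; pixels are square), "cx", "cy" (the principal point, pixels), "k1" (the pictures are not rectified: a ray, as slopes to the right and down, at radius r is drawn at 1 + k1 r^2 times it, then the intrinsics apply), "R" (3x3) and "t" (3): a world point X has camera coordinates R X + t. Camera axes: x right, y down, z forward; pixel columns grow to the right and rows downward; lengths in m; the calibration is good to about 2 mm. A picture is of the moment at which its call begins. There is no depth.
- workorder.hand_in(): hands the job in, once; it reports no verdict.
The state is a dict: "time": time; "q": joint angles; "qd": joint speeds; "joint_torque": joint torques, N m; "tcp_pos": TCP position; "orientation": TCP orientation; "contact_force": force on the tool from outside, world axes, zero at the start; "ft_torque": the same for the moment, N m; "finger_gap": finger opening in m.
Only numpy, scipy, OpenCV 4.12 (cv2) and the standard library are available. Lean on these libraries where they do the work, as an engineer would, in place of code of your own. Each camera call takes 0.05 s, during which the arm holds its last target. There are 200 camera calls.

## Working session

There is one attempt and no reset: what is moved stays moved. The work goes in short steps, Python scripts to look and compute and a tool call to move; the robot and the scene stay as the last step left them, time stands still between calls to the robot, and variables do not carry over. Pictures are saved under pics/ and viewed, about 8 in all and at most 12, crops included, and the job is handed in when it is done.

Besides the shell and the picture viewer there is one more tool, called after "Request:" as a command line: name --argument value ..., lists and objects as JSON in quotes. send_rows: Moves the arm, as the interface text tells. Its arguments: {"type":"object","properties":{"moves":{"type":"array","items":{"type":"object","properties":{"x":{"type":"number","minimum":-1,"maximum":1},"y":{"type":"number","minimum":-1,"maximum":1},"z":{"type":"number","minimum":-1,"maximum":1},"roll":{"type":"number","minimum":-1,"maximum":1},"hand":{"type":"number"}}}},"grip_force":{"type":"number"}},"required":["moves"]}

```bash
mkdir -p pics
cat > h.py <<'E'
import numpy as np, cv2
from cell import r, read_camera, workorder
def save(c,n): cv2.imwrite('pics/'+n,c['color'][:,:,::-1])
def K(c):
    f=200/np.tan(np.radians(c['fovy'])/2); return f
def ray(c,u,v):
    f=K(c); d=np.array([(u-c['cx'])/f,(v-c['cy'])/f]); s=d.copy()
    for _ in range(20): s=d/(1+c['k1']*(s@s))
    R=np.array(c['R']); return -R.T@np.array(c['t']), R.T@np.array([s[0],s[1],1])
def onz(c,u,v,z):
    o,d=ray(c,u,v); return o+d*(z-o[2])/d[2]
def proj(c,X):
    p=np.array(c['R'])@np.array(X)+np.array(c['t']); s=p[:2]/p[2]; s=s*(1+c['k1']*(s@s)); return s*K(c)+[c['cx'],c['cy']]
def st():
    s=r.read_state(); print('t',round(s['time'],2),'tcp',np.round(s['tcp_pos'],4),'F',np.round(s['contact_force'],1),'gap',round(s['finger_gap'],4)); return s
E
python3 - <<'E'
from h import *
s=st(); print(np.round(s['orientation'],3), r.pinch_z)
for n in ('scene','top'):
    c=read_camera(n); save(c,n+'1.png'); o,_=ray(c,0,0); print(n,c['fovy'],c['k1'],c['cx'],c['cy'],np.round(o,3))
    np.save(n+'1.npy',c,allow_pickle=True)
E
```

```text
t 0.0 tcp [0.2385 0.577  0.2379] F [-0.6 -0.4  0.2] gap 0.088
[[ 0.382  0.924 -0.001]
 [ 0.924 -0.382 -0.002]
 [-0.002  0.    -1.   ]] -0.0187
scene 54.30061287437172 -0.093548227067427 320.2083522022522 207.87529836046087 [-0.007 -0.544  1.003]
top 42.66476839094398 -0.12371383185104685 314.1874074198685 198.330783335106 [0.173 0.232 1.582]
```

View pics/scene1.png

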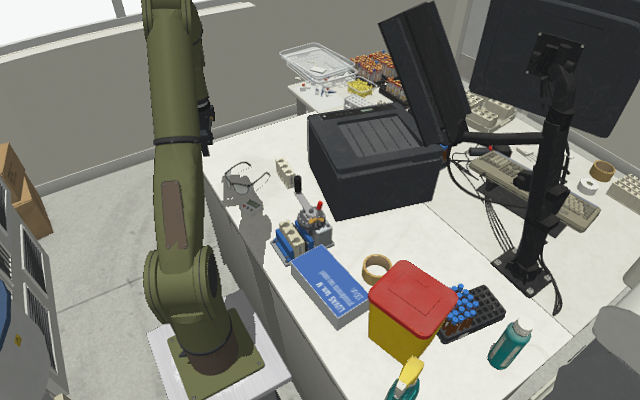

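View pics/top1.png

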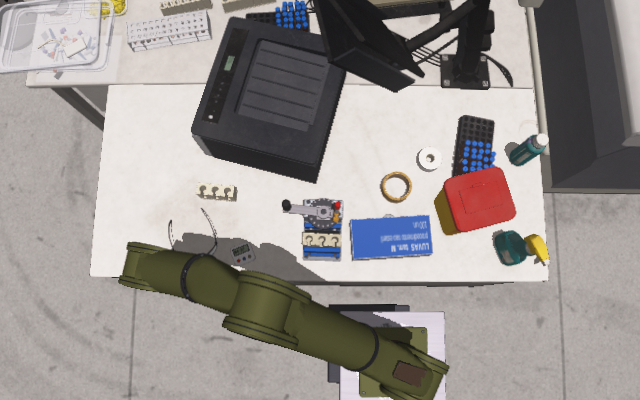

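The overview shows the clamp at about (322,225) in the top view, with the knob at (288,205) and the lever's red tip near (338,204). In the scene view the clamp is at about (305,225). Now a closer look at both.

Run:
```python
from h import *
a=cv2.imread('pics/top1.png')[180:280,265:365]; b=cv2.imread('pics/scene1.png')[165:265,255:355]
cv2.imwrite('pics/crop1.png',np.hstack([cv2.resize(a,(400,400),interpolation=cv2.INTER_CUBIC),cv2.resize(b,(400,400),interpolation=cv2.INTER_CUBIC)]))
c=np.load('top1.npy',allow_pickle=True).item()
for z in (0,.13,.2): print(z,onz(c,288,205,z),onz(c,322,230,z))
```

```text
0 [0.47345442 0.32379183 0.        ] [0.39532901 0.21611949 0.        ]
0.13 [0.44875533 0.31623815 0.13      ] [0.37704806 0.21741128 0.13      ]
0.2 [0.43545581 0.31217078 0.2       ] [0.36720447 0.21810686 0.2       ]
```

View pics/crop1.png

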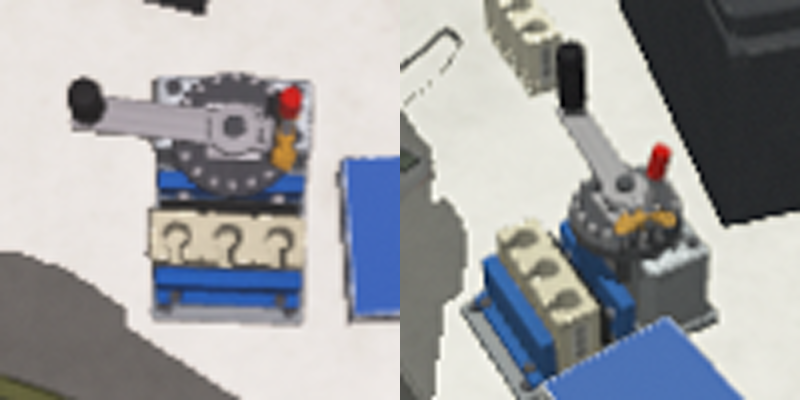

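Run:
```python
from h import *
c=np.load('top1.npy',allow_pickle=True).item()
f=lambda x,y:(265+x/4,180+y/4)
ax=onz(c,*f(234,126),.136); kn=onz(c,*f(85,92),.203); lv=onz(c,*f(291,100),.193)
print('axis',ax,'knob',kn,np.linalg.norm((kn-ax)[:2]),'lever',lv,lv-ax)
# bed front corners (z .012), back right; jaw; carrier
for n,p,z in [('bedFL',(154,322),.012),('bedFR',(300,322),.012),('stopL',(158,268),.062),('stopR',(300,268),.062),('carL',(150,210),.08),('carR',(302,207),.08),('carfl',(155,265),.08),('boxUL',(345,158),.1),('boxLL',(350,318),.1)]:
    print(n,np.round(onz(c,*f(*p),z),4))
```

```text
axis [0.42975792 0.21363667 0.136     ] knob [0.44042158 0.31692671 0.203     ] 0.10383903897313088 lever [0.43828426 0.17514123 0.193     ] [ 0.00852634 -0.03849544  0.057     ]
bedFL [0.2988 0.272  0.012 ]
bedFR [0.3    0.1603 0.012 ]
stopL [0.335  0.2684 0.062 ]
stopR [0.3361 0.1627 0.062 ]
carL [0.376  0.2745 0.08  ]
carR [0.3794 0.1622 0.08  ]
carfl [0.3352 0.2702 0.08  ]
boxUL [0.4132 0.1316 0.1   ]
boxLL [0.2961 0.1282 0.1   ]
```

Run:
```python
from h import *
c=np.load('top1.npy',allow_pickle=True).item(); s=np.load('scene1.npy',allow_pickle=True).item()
print('printer near corner foot',onz(s,333,217,0))
for z in (.1,.2,.25,.3): print(z,onz(c,317,181,z),onz(s,328,178,z))
print('timer',onz(c,243,250,.02),'knob scene',onz(s,255+42.5,165+10,.203),'axis sc',onz(s,255+156,165+46,.136)if 0 else onz(s,255+225/4,165+183/4,.136),'tip', onz(s,255+66,165+40,.191))
```

```text
printer near corner foot [0.55466731 0.26890733 0.        ]
0.1 [0.52807497 0.23325599 0.1       ] [0.59087056 0.36293034 0.1       ]
0.2 [0.50410953 0.23316074 0.2       ] [0.52468658 0.26248542 0.2       ]
0.25 [0.49212681 0.23311312 0.25      ] [0.49159459 0.21226296 0.25      ]
0.3 [0.48014409 0.23306549 0.3       ] [0.4585026 0.1620405 0.3      ]
timer [0.32776827 0.45771547 0.02      ] knob scene [0.44673159 0.32337155 0.203     ] axis sc [0.4348281  0.21781736 0.136     ] tip [0.44449459 0.17543498 0.191     ]
```

Request:
send_rows --moves '[{"roll":1,"hand":255},{"roll":1,"hand":255},{"roll":1,"hand":255},{"roll":1,"hand":255},{"roll":1,"hand":255},{"roll":1,"hand":255},{"roll":1,"hand":255},{"roll":1,"hand":255},{"roll":1,"hand":255},{"roll":1,"hand":255},{"roll":1,"hand":255},{"roll":0.3,"hand":255}]' --grip_force 20

```text
validation failed for argument at $.mo...
```

```bash
python3 -c "
from h import *
print(np.round(st()['orientation'],3))"
```

```text
t 0.1 tcp [0.2385 0.5771 0.238 ] F [-0.7 -0.3 -0.3] gap 0.0882
[[ 0.382  0.924 -0.   ]
 [ 0.924 -0.382 -0.002]
 [-0.002  0.    -1.   ]]
```

Request:
send_rows --moves '[{"x":0,"y":0,"z":0,"roll":-1,"hand":255},{"x":0,"y":0,"z":0,"roll":-1,"hand":255},{"x":0,"y":0,"z":0,"roll":-1,"hand":255},{"x":0,"y":0,"z":0,"roll":-0.8,"hand":255}]' --grip_force 20

```text
time: 0.43
tcp_pos: [0.2379, 0.5757, 0.2361]
orientation: [[-0.023, 1.0, -0.001], [1.0, 0.023, -0.006], [-0.006, -0.001, -1.0]]
contact_force: [0.0, 0.1, 0.2]
finger_gap: 0.0633
```

```bash
python3 -c "
from h import *
print(np.round(st()['orientation'],3))"
```

```text
t 0.43 tcp [0.2379 0.5757 0.2361] F [0.  0.1 0.2] gap 0.0633
[[-0.023  1.    -0.001]
 [ 1.     0.023 -0.006]
 [-0.006 -0.001 -1.   ]]
```

Request:
send_rows --moves '[{"x":-1,"y":0.5,"z":-0.15,"roll":0,"hand":255},{"x":-1,"y":0.5,"z":-0.15,"roll":0,"hand":255},{"x":-1,"y":0.5,"z":-0.15,"roll":0,"hand":255},{"x":-1,"y":0.5,"z":-0.15,"roll":0,"hand":255},{"x":-1,"y":0.5,"z":-0.15,"roll":0,"hand":255},{"x":-1,"y":0.5,"z":-0.15,"roll":0,"hand":255},{"x":-1,"y":0.6,"z":0,"roll":0,"hand":255},{"x":-1,"y":0.6,"z":0,"roll":0,"hand":255},{"x":-1,"y":0.6,"z":0,"roll":0,"hand":255},{"x":-1,"y":0.6,"z":0,"roll":0,"hand":255}]'

```text
time: 1.27
tcp_pos: [0.4073, 0.275, 0.26]
orientation: [[-0.046, 0.999, -0.011], [0.999, 0.045, -0.006], [-0.005, -0.011, -1.0]]
contact_force: [0.9, 0.7, 0.6]
finger_gap: 0.0002
```

Request:
send_rows --moves '[{"x":-0.9,"y":0.6,"z":0,"roll":0,"hand":255},{"x":-0.9,"y":0.6,"z":0,"roll":0,"hand":255},{"x":-0.9,"y":0.6,"z":0,"roll":0,"hand":255},{"x":-0.8,"y":0.5,"z":0,"roll":0,"hand":255},{"x":0,"y":0,"z":0,"roll":0,"hand":255}]'

```text
time: 1.68
tcp_pos: [0.4868, 0.1577, 0.2584]
orientation: [[-0.033, 0.999, -0.012], [0.999, 0.033, -0.013], [-0.012, -0.012, -1.0]]
contact_force: [0.6, -0.6, -0.4]
finger_gap: 0.0005
```

Run:
```python
from h import *
st()
w=read_camera('wrist');s=read_camera('scene'); np.save('w2.npy',w); np.save('s2.npy',s)
a=w['color'][:,:,::-1]; b=cv2.resize(s['color'][150:260,240:350,::-1],(400,400),interpolation=cv2.INTER_CUBIC)
cv2.imwrite('pics/m2.png',np.hstack([cv2.resize(a,(400,250)),b[:250]]) if 0 else np.vstack([a, ])[:, :])
cv2.imwrite('pics/m2.png',cv2.resize(np.hstack([a,b]),(800,308)))
```

```text
t 1.68 tcp [0.4868 0.1577 0.2584] F [ 0.6 -0.6 -0.4] gap 0.0005
```

View pics/m2.png

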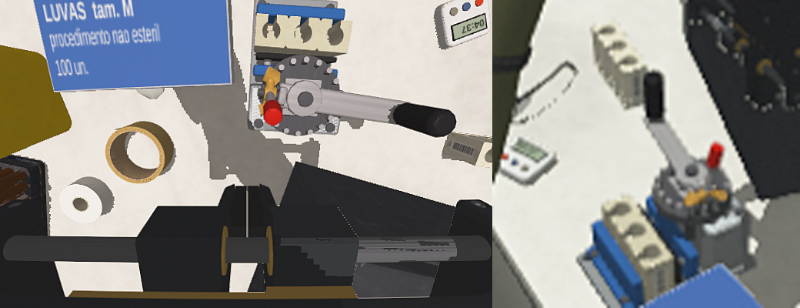

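Run:
```python
from h import *
w=np.load('w2.npy',allow_pickle=True).item(); k=1/.769; c=np.load('top1.npy',allow_pickle=True).item()
im=cv2.cvtColor(w['color'],cv2.COLOR_RGB2HSV); m=((im[...,0]<6)|(im[...,0]>174))&(im[...,1]>180)&(im[...,2]>120)
n,l,s,ce=cv2.connectedComponentsWithStats(m.astype(np.uint8))
for i in range(1,n):
  if s[i,4]>60: print(s[i],ce[i],onz(w,*ce[i],.191))
print('axis',onz(w,306*k,97*k,.136),'knobtop',onz(w,437*k,121*k,.203),'tipTop',onz(w,272*k,117*k,.204))
# printer top edge in wrist: corner
for z in (.2,.23,.26): print(z,onz(w,290*k,163*k,z),onz(w,492*k,208*k,z))
o,_=ray(w,0,0);print(o)
```

```text
[343 130  24  33 611] [354.2193126  146.01309329] [0.44041986 0.17649116 0.191     ]
axis [0.430542   0.21599791 0.136     ] knobtop [0.44081246 0.31021508 0.203     ] tipTop [0.44245776 0.17518115 0.204     ]
0.2 [0.48235694 0.19355079 0.2       ] [0.51996214 0.38581734 0.2       ]
0.23 [0.47199495 0.18810016 0.23      ] [0.50409092 0.35219928 0.23      ]
0.26 [0.46163296 0.18264952 0.26      ] [0.48821969 0.31858122 0.26      ]
[0.41162759 0.1563456  0.40477543]
```

Request:
send_rows --moves '[{"x":0.4,"y":0,"z":0.8,"roll":0,"hand":255},{"x":0,"y":0,"z":0.8,"roll":0,"hand":255},{"x":0,"y":0,"z":0.6,"roll":0,"hand":255},{"x":0,"y":0,"z":0.2,"roll":0,"hand":255},{"x":0,"y":0,"z":0,"roll":0,"hand":255}]'

```text
time: 2.2
tcp_pos: [0.4795, 0.1833, 0.1853]
orientation: [[-0.049, 0.999, -0.012], [0.999, 0.049, -0.002], [-0.001, -0.012, -1.0]]
contact_force: [0.1, -0.3, -0.8]
finger_gap: 0.0004
```

Request:
send_rows --moves '[{"x":-0.1,"y":-0.3,"z":0,"roll":0,"hand":255},{"x":0,"y":-0.3,"z":0,"roll":0,"hand":255},{"x":0,"y":-0.3,"z":0,"roll":0,"hand":255},{"x":0,"y":-0.3,"z":0,"roll":0,"hand":255},{"x":0,"y":-0.2,"z":0,"roll":0,"hand":255}]'

```text
time: 2.62
tcp_pos: [0.4356, 0.1828, 0.1885]
orientation: [[-0.055, 0.998, -0.008], [0.999, 0.055, 0.002], [0.003, -0.008, -1.0]]
contact_force: [-0.4, -0.4, 0.5]
finger_gap: 0.0003
```

Request:
send_rows --moves '[{"x":0,"y":-0.3,"z":0,"roll":0,"hand":255},{"x":0,"y":0,"z":0,"roll":0,"hand":255}]'

```text
time: 2.78
tcp_pos: [0.426, 0.1835, 0.19]
orientation: [[-0.056, 0.998, -0.005], [0.998, 0.056, 0.005], [0.005, -0.004, -1.0]]
contact_force: [-0.0, -0.6, -0.2]
finger_gap: 0.0006
```

Run:
```python
from h import *
st()
s=read_camera('scene'); 
b=cv2.resize(s['color'][150:260,240:350,::-1],(500,500),interpolation=cv2.INTER_CUBIC); cv2.imwrite('pics/m3.png',b)
```

```text
t 2.78 tcp [0.426  0.1835 0.19  ] F [-0.  -0.6 -0.2] gap 0.0006
```

View pics/m3.png

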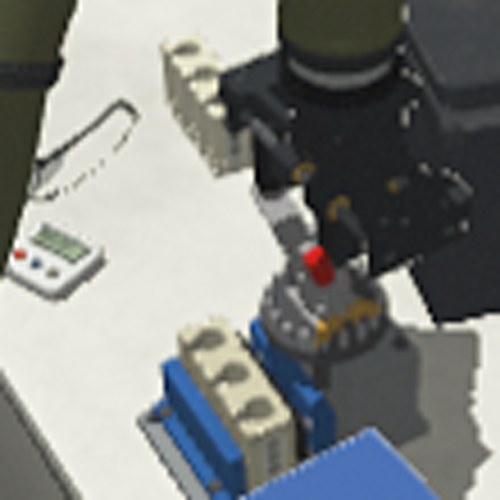

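The lever is over: in the crop the red tip at (318,265) now leans towards the robot (tighten side). I'll back off and go above the knob.

Request:
send_rows --moves '[{"x":0,"y":0.4,"z":0,"roll":0,"hand":255},{"x":0,"y":0,"z":-0.8,"roll":0,"hand":100},{"x":0,"y":0,"z":-0.8,"roll":0,"hand":60},{"x":0,"y":0,"z":-0.6,"roll":0,"hand":60},{"x":0.8,"y":0,"z":-0.2,"roll":0,"hand":60},{"x":0.9,"y":0,"z":0,"roll":0,"hand":60},{"x":0.9,"y":0,"z":0,"roll":0,"hand":60},{"x":0.9,"y":0,"z":0,"roll":0,"hand":60},{"x":0.6,"y":0,"z":0,"roll":0,"hand":60},{"x":0,"y":0,"z":0,"roll":0,"hand":60}]'

```text
time: 3.67
tcp_pos: [0.4342, 0.3082, 0.2673]
orientation: [[-0.046, 0.999, -0.007], [0.999, 0.046, 0.002], [0.003, -0.007, -1.0]]
contact_force: [-0.0, 0.3, 0.2]
finger_gap: 0.0586
```

Run:
```python
from h import *
st()
s=read_camera('scene');w=read_camera('wrist'); np.save('w4.npy',w); np.save('s4.npy',s)
b=cv2.resize(s['color'][150:260,240:350,::-1],(400,400),interpolation=cv2.INTER_CUBIC)
cv2.imwrite('pics/m4.png',cv2.resize(np.hstack([w['color'][:,:,::-1],b]),(800,308)))
```

```text
t 3.67 tcp [0.4342 0.3082 0.2673] F [-0.   0.3  0.2] gap 0.0586
```

View pics/m4.png

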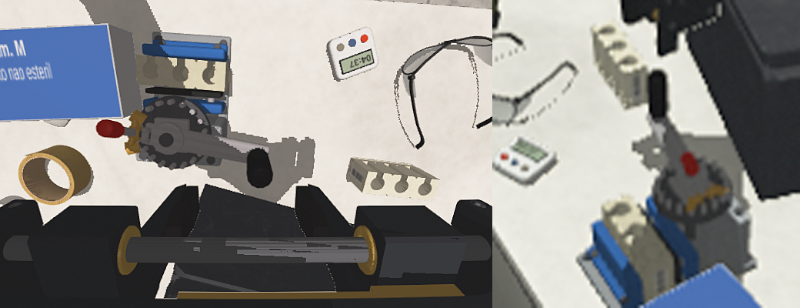

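The lever's red tip is at (108,128) in the wrist picture and leans to the tighten side. The knob is at (259,170), below the open fingers.

Run:
```python
from h import *
w=np.load('w4.npy',allow_pickle=True).item(); k=1/.769
print('axis',onz(w,172*k,139*k,.136),'knobtop',onz(w,260*k,177*k,.203),'bot',onz(w,258*k,156*k,.14), 'tip',onz(w,112*k,128*k,.19))
s=np.load('s4.npy',allow_pickle=True).item(); 
f=lambda x,y:(240+(x-492)*110/308,150+y*110/308)
print('knobtop sc',onz(s,*f(657,78),.203))
```

```text
axis [0.43230531 0.21980541 0.136     ] knobtop [0.44652356 0.31790064 0.203     ] bot [0.44703416 0.31884215 0.14      ] tip [0.40994724 0.18120343 0.19      ]
knobtop sc [0.44360328 0.30842014 0.203     ]
```

Request:
send_rows --moves '[{"x":0.2,"y":0.4,"z":0.5,"roll":0,"hand":60},{"x":0,"y":0,"z":0.7,"roll":0,"hand":60},{"x":0,"y":0,"z":0,"roll":0,"hand":60}]'

```text
time: 4.02
tcp_pos: [0.4481, 0.3043, 0.2304]
orientation: [[-0.037, 0.999, -0.006], [0.999, 0.037, -0.007], [-0.006, -0.006, -1.0]]
contact_force: [-1.7, -1.1, 0.2]
finger_gap: 0.0674
```

Request:
send_rows --moves '[{"x":0.45,"y":-0.1,"z":0.3,"roll":0,"hand":60},{"x":0,"y":0,"z":0,"roll":0,"hand":60}]'

```text
time: 4.18
tcp_pos: [0.4456, 0.3132, 0.2212]
orientation: [[-0.032, 0.999, -0.007], [0.999, 0.032, -0.011], [-0.01, -0.007, -1.0]]
contact_force: [-0.1, 1.0, 0.4]
finger_gap: 0.0676
```

Request:
send_rows --moves '[{"x":0.2,"y":0,"z":0.6,"roll":0,"hand":60},{"x":0,"y":0,"z":0.6,"roll":0,"hand":60},{"x":0,"y":0,"z":0.6,"roll":0,"hand":60},{"x":0,"y":0,"z":0.2,"roll":0,"hand":60},{"x":0,"y":0,"z":0,"roll":0,"hand":60}]'

```text
time: 4.6
tcp_pos: [0.4496, 0.3113, 0.1646]
orientation: [[-0.024, 1.0, -0.001], [1.0, 0.024, -0.014], [-0.014, -0.002, -1.0]]
contact_force: [-0.3, -0.3, 0.5]
finger_gap: 0.067
```

Request:
send_rows --moves '[{"x":0.2,"y":-0.15,"z":0,"roll":0,"hand":120},{"x":0,"y":0,"z":0.05,"roll":0,"hand":255},{"x":0,"y":0,"z":0,"roll":0,"hand":255},{"x":0,"y":0,"z":0,"roll":0,"hand":255},{"x":0,"y":0,"z":0,"roll":0,"hand":255},{"x":0,"y":0,"z":0,"roll":0,"hand":255}]' --grip_force 40

```text
time: 5.1
tcp_pos: [0.447, 0.3172, 0.168]
orientation: [[-0.021, 1.0, 0.004], [1.0, 0.021, -0.011], [-0.011, 0.004, -1.0]]
contact_force: [0.1, -0.4, 0.6]
finger_gap: 0.0298
```

Request:
send_rows --moves '[{"x":0,"y":0,"z":0,"roll":0,"hand":255},{"x":0,"y":0,"z":0,"roll":0,"hand":255}]'

```text
time: 5.27
tcp_pos: [0.4472, 0.3186, 0.1682]
orientation: [[-0.022, 1.0, 0.005], [1.0, 0.022, -0.008], [-0.009, 0.005, -1.0]]
contact_force: [0.9, -0.9, -2.8]
finger_gap: 0.024
```

Request:
send_rows --moves '[{"x":0.04,"y":-0.3,"z":0,"roll":0,"hand":255},{"x":0.01,"y":-0.35,"z":0,"roll":0,"hand":255},{"x":-0.02,"y":-0.35,"z":0,"roll":0,"hand":255}]'

```text
time: 5.52
tcp_pos: [0.4194, 0.3191, 0.1681]
orientation: [[-0.018, 1.0, 0.01], [1.0, 0.018, -0.006], [-0.006, 0.01, -1.0]]
contact_force: [0.9, 0.3, -1.1]
finger_gap: 0.0239
```

Request:
send_rows --moves '[{"x":-0.06,"y":-0.35,"z":0,"roll":0,"hand":255},{"x":-0.09,"y":-0.34,"z":0,"roll":0,"hand":255},{"x":-0.12,"y":-0.33,"z":0,"roll":0,"hand":255},{"x":-0.16,"y":-0.31,"z":0,"roll":0,"hand":255}]'

```text
time: 5.85
tcp_pos: [0.3752, 0.3038, 0.1681]
orientation: [[-0.019, 1.0, 0.011], [1.0, 0.019, -0.009], [-0.009, 0.01, -1.0]]
contact_force: [5.9, 1.1, -3.6]
finger_gap: 0.0241
```

Request:
send_rows --moves '[{"x":0,"y":0,"z":0,"roll":0,"hand":255},{"x":0,"y":0,"z":0,"roll":0,"hand":255}]'

```text
time: 6.02
tcp_pos: [0.3716, 0.3014, 0.1682]
orientation: [[-0.021, 1.0, 0.008], [1.0, 0.021, -0.013], [-0.013, 0.008, -1.0]]
contact_force: [3.1, -0.1, -3.7]
finger_gap: 0.0239
```

Run:
```python
from h import *
st()
s=read_camera('scene');c=read_camera('top'); np.save('s5.npy',s); np.save('t5.npy',c)
b=cv2.resize(s['color'][150:260,240:350,::-1],(400,400),interpolation=cv2.INTER_CUBIC)
a=cv2.resize(c['color'][180:280,265:365,::-1],(400,400),interpolation=cv2.INTER_CUBIC)
cv2.imwrite('pics/m5.png',np.hstack([a,b]))
```

```text
t 6.02 tcp [0.3716 0.3014 0.1682] F [ 3.1 -0.1 -3.7] gap 0.0239
```

View pics/m5.png

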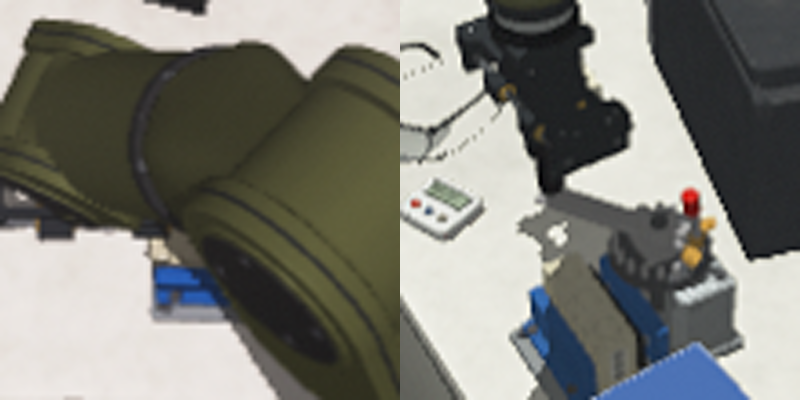

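Run:
```python
from h import *
s=np.load('s5.npy',allow_pickle=True).item(); s4=np.load('s4.npy',allow_pickle=True).item()
def red(c):
    im=cv2.cvtColor(c['color'],cv2.COLOR_RGB2HSV); m=((im[...,0]<6)|(im[...,0]>174))&(im[...,1]>170)&(im[...,2]>100)
    m[:150]=0;m[260:]=0;m[:,:240]=0;m[:,350:]=0
    n,l,S,ce=cv2.connectedComponentsWithStats(m.astype(np.uint8)); i=1+np.argmax(S[1:,4]); return ce[i],S[i,4]
for name,c,phi in (('before',s4,.13),('now',s,-.6)):
    p=np.array([.432,.217,.136])-.037*np.array([np.sin(phi),np.cos(phi),0])
    print(name,red(c))
    for t in (-.5,-.3,-.14,.14,.3,.5):
        print(t,np.round(proj(c,p+.057*np.array([-np.cos(phi)*np.sin(t),np.sin(phi)*np.sin(t),np.cos(t)])),1))
# blue jaw top corner diff image
d=cv2.absdiff(s['color'],s4['color'])[215:265,270:340].max(2)
b=lambda c:cv2.inRange(cv2.cvtColor(c['color'],cv2.COLOR_RGB2HSV),(100,120,30),(125,255,255))
for c in (s4,s):
    m=b(c)
    for v in (230,235,240): print(v,np.where(m[v,270:345])[0]+270)
```

```text
before (array([310.05555556, 207.61111111]), np.int32(18))
-0.5 [323.5 204.8]
-0.3 [320.4 204.7]
-0.14 [317.7 205. ]
0.14 [312.8 206.5]
0.3 [310.1 207.8]
0.5 [306.9 209.9]
now (array([319.5       , 204.28571429]), np.int32(14))
-0.5 [325.  197.5]
-0.3 [323.7 198.6]
-0.14 [322.5 199.9]
0.14 [320.4 203.2]
0.3 [319.2 205.5]
0.5 [317.7 208.8]
230 [276 277 278 279 298 299 300 301 302 303 304 305]
235 [276 277 278 279 280 281 282 302 303 304 305 306 307 308 309]
240 [274 278 279 280 281 282 283 284 285 286 306 307 308 309 310 311 312]
230 [276 277 278 279 298 299 300 301 302 303 304 305]
235 [276 277 278 279 280 281 282 302 303 304 305 306 307 308 309]
240 [274 278 279 280 281 282 283 284 285 306 307 308 309 310 311 312 313]
```

The lever is on tighten (tilt about +0.2) and the jaw edges haven't moved, so it free-wheeled past −30°. I'll go back a little further, then push.

Request:
send_rows --moves '[{"x":-0.2,"y":-0.28,"z":0,"roll":0,"hand":255},{"x":-0.22,"y":-0.25,"z":0,"roll":0,"hand":255},{"x":0,"y":0,"z":0,"roll":0,"hand":255},{"x":0,"y":0,"z":0,"roll":0,"hand":255}]'

```text
time: 6.45
tcp_pos: [0.3571, 0.2893, 0.1681]
orientation: [[-0.019, 1.0, 0.009], [1.0, 0.02, -0.011], [-0.012, 0.009, -1.0]]
contact_force: [1.8, -0.4, -2.5]
finger_gap: 0.024
```

Request:
send_rows --moves '[{"x":0.24,"y":0.26,"z":0,"roll":0,"hand":255},{"x":0.21,"y":0.28,"z":0,"roll":0,"hand":255},{"x":0.18,"y":0.3,"z":0,"roll":0,"hand":255},{"x":0.15,"y":0.32,"z":0,"roll":0,"hand":255}]'

```text
time: 6.78
tcp_pos: [0.3886, 0.3109, 0.168]
orientation: [[-0.021, 1.0, 0.003], [1.0, 0.021, -0.019], [-0.019, 0.002, -1.0]]
contact_force: [-1.6, -2.4, 0.4]
finger_gap: 0.0241
```

Request:
send_rows --moves '[{"x":0.13,"y":0.32,"z":0,"roll":0,"hand":255},{"x":0.09,"y":0.34,"z":0,"roll":0,"hand":255}]'

```text
time: 6.95
tcp_pos: [0.4068, 0.317, 0.1679]
orientation: [[-0.021, 1.0, -0.002], [1.0, 0.021, -0.023], [-0.023, -0.003, -1.0]]
contact_force: [-7.4, -3.1, 7.7]
finger_gap: 0.0239
```

Request:
send_rows --moves '[{"x":0.07,"y":0.35,"z":0,"roll":0,"hand":255},{"x":0.03,"y":0.35,"z":0,"roll":0,"hand":255}]'

```text
time: 7.12
tcp_pos: [0.4236, 0.3196, 0.1679]
orientation: [[-0.023, 1.0, -0.011], [0.999, 0.023, -0.028], [-0.028, -0.012, -1.0]]
contact_force: [-7.0, -1.8, 6.7]
finger_gap: 0.0234
```

Request:
send_rows --moves '[{"x":0,"y":0.35,"z":0,"roll":0,"hand":255},{"x":-0.02,"y":0.35,"z":0,"roll":0,"hand":255}]'

```text
time: 7.28
tcp_pos: [0.4397, 0.3195, 0.1679]
orientation: [[-0.026, 0.999, -0.021], [0.999, 0.025, -0.031], [-0.031, -0.022, -0.999]]
contact_force: [-7.2, -2.7, 7.5]
finger_gap: 0.0244
```

Request:
send_rows --moves '[{"x":-0.03,"y":0.3,"z":0,"roll":0,"hand":255}]'

```text
time: 7.37
tcp_pos: [0.4464, 0.3188, 0.1679]
orientation: [[-0.027, 0.999, -0.026], [0.999, 0.026, -0.033], [-0.032, -0.027, -0.999]]
contact_force: [-7.0, -3.1, 6.5]
finger_gap: 0.0241
```

Request:
send_rows --moves '[{"x":-0.05,"y":0.3,"z":0,"roll":0,"hand":255}]'

```text
time: 7.45
tcp_pos: [0.4526, 0.3177, 0.1679]
orientation: [[-0.028, 0.999, -0.031], [0.999, 0.027, -0.034], [-0.033, -0.032, -0.999]]
contact_force: [-9.3, -2.5, 7.4]
finger_gap: 0.024
```

Request:
send_rows --moves '[{"x":-0.06,"y":0.25,"z":0,"roll":0,"hand":255}]'

```text
time: 7.53
tcp_pos: [0.4569, 0.3166, 0.1679]
orientation: [[-0.03, 0.999, -0.038], [0.999, 0.028, -0.035], [-0.034, -0.039, -0.999]]
contact_force: [-11.6, -0.8, 8.3]
finger_gap: 0.0243
```

Request:
send_rows --moves '[{"x":0,"y":0,"z":0,"roll":0,"hand":255},{"x":0,"y":0,"z":0,"roll":0,"hand":255},{"x":0,"y":0,"z":0,"roll":0,"hand":255}]'

```text
time: 7.78
tcp_pos: [0.4555, 0.317, 0.1681]
orientation: [[-0.03, 0.999, -0.042], [0.999, 0.028, -0.035], [-0.033, -0.043, -0.999]]
contact_force: [-2.4, -2.0, 0.9]
finger_gap: 0.0239
```

Run:
```python
from h import *
st()
s=read_camera('scene');np.save('s6.npy',s);w=read_camera('wrist')
b=cv2.resize(s['color'][150:260,240:350,::-1],(400,400),interpolation=cv2.INTER_CUBIC)
cv2.imwrite('pics/m6.png',cv2.resize(np.hstack([w['color'][:,:,::-1],b]),(800,308)))
for c in (np.load('s5.npy',allow_pickle=True).item(),s):
    m=cv2.inRange(cv2.cvtColor(c['color'],cv2.COLOR_RGB2HSV),(100,120,30),(125,255,255))
    for v in (230,235,240): print(v,np.where(m[v,270:345])[0]+270)
```

```text
t 7.78 tcp [0.4555 0.317  0.1681] F [-2.4 -2.   0.9] gap 0.0239
230 [276 277 278 279 298 299 300 301 302 303 304 305]
235 [276 277 278 279 280 281 282 302 303 304 305 306 307 308 309]
240 [274 278 279 280 281 282 283 284 285 306 307 308 309 310 311 312 313]
230 [276 277 278 279 296 297 298 299 300 301 302]
235 [276 277 278 279 280 281 282 300 301 302 303 304 305 306]
240 [274 278 279 280 281 282 283 284 285 286 304 305 306 307 308 309]
```

View pics/m6.png

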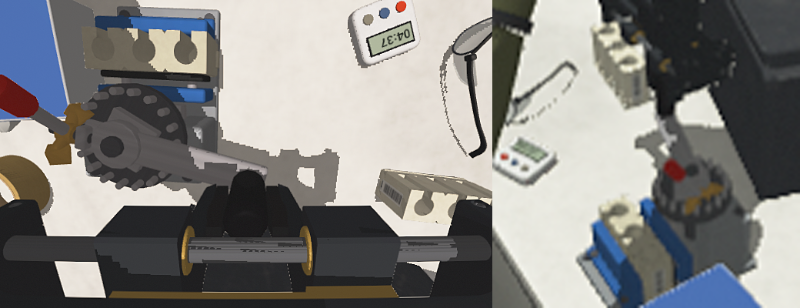

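Request:
send_rows --moves '[{"x":-0.03,"y":0.12,"z":0,"roll":0,"hand":255}]'

```text
time: 7.97
tcp_pos: [0.457, 0.3166, 0.168]
orientation: [[-0.031, 0.999, -0.045], [0.999, 0.029, -0.035], [-0.034, -0.046, -0.998]]
contact_force: [-9.9, -1.0, 5.3]
finger_gap: 0.0243
```

Request:
send_rows --moves '[{"x":-0.03,"y":0.12,"z":0,"roll":0,"hand":255}]'

```text
time: 8.05
tcp_pos: [0.4576, 0.3164, 0.1679]
orientation: [[-0.033, 0.998, -0.05], [0.999, 0.031, -0.036], [-0.034, -0.051, -0.998]]
contact_force: [-10.8, -0.7, 6.9]
finger_gap: 0.0241
```

Request:
send_rows --moves '[{"x":-0.03,"y":0.12,"z":0,"roll":0,"hand":255}]'

```text
time: 8.13
tcp_pos: [0.4576, 0.3164, 0.1679]
orientation: [[-0.035, 0.998, -0.056], [0.999, 0.033, -0.036], [-0.034, -0.057, -0.998]]
contact_force: [-10.6, -0.9, 6.4]
finger_gap: 0.0242
```

Request:
send_rows --moves '[{"x":0,"y":0,"z":0,"roll":0,"hand":255},{"x":0,"y":0,"z":0,"roll":0,"hand":60},{"x":0,"y":0,"z":0,"roll":0,"hand":60},{"x":0,"y":0,"z":0,"roll":0,"hand":60},{"x":0,"y":0,"z":0,"roll":0,"hand":60},{"x":0,"y":0,"z":0,"roll":0,"hand":60}]'

```text
time: 8.63
tcp_pos: [0.4588, 0.318, 0.1681]
orientation: [[-0.036, 0.998, -0.054], [0.999, 0.034, -0.034], [-0.032, -0.055, -0.998]]
contact_force: [0.9, 0.0, -0.2]
finger_gap: 0.0554
```

Request:
send_rows --moves '[{"x":0,"y":0,"z":-0.5,"roll":0,"hand":60},{"x":0,"y":0,"z":-0.6,"roll":0,"hand":60},{"x":0,"y":0,"z":-0.8,"roll":0,"hand":60},{"x":0,"y":0,"z":-0.8,"roll":0,"hand":60},{"x":0,"y":0,"z":-0.6,"roll":0,"hand":60},{"x":0,"y":0,"z":0,"roll":0,"hand":60}]'

```text
time: 9.13
tcp_pos: [0.4657, 0.3208, 0.2693]
orientation: [[-0.034, 0.998, -0.055], [0.999, 0.032, -0.036], [-0.034, -0.056, -0.998]]
contact_force: [0.7, -0.5, 0.6]
finger_gap: 0.0677
```

Request:
send_rows --moves '[{"x":0.8,"y":-0.3,"z":0,"roll":0,"hand":60},{"x":0.9,"y":-0.4,"z":0,"roll":0,"hand":60},{"x":0.9,"y":-0.5,"z":0,"roll":0,"hand":60},{"x":0.9,"y":-0.5,"z":0,"roll":0,"hand":60},{"x":0.9,"y":-0.6,"z":0,"roll":0,"hand":60},{"x":0.9,"y":-0.6,"z":0,"roll":0,"hand":60},{"x":0.9,"y":-0.7,"z":0,"roll":0,"hand":60},{"x":0.6,"y":-0.6,"z":0,"roll":0,"hand":60},{"x":0,"y":0,"z":0,"roll":0,"hand":60}]'

```text
time: 9.88
tcp_pos: [0.3335, 0.525, 0.2611]
orientation: [[-0.021, 0.998, -0.053], [0.999, 0.018, -0.041], [-0.04, -0.053, -0.998]]
contact_force: [0.1, 0.7, 1.4]
finger_gap: 0.0678
```

Run:
```python
from h import *
st()
s=read_camera('scene');c=read_camera('top');np.save('s7.npy',s);np.save('t7.npy',c)
b=cv2.resize(s['color'][150:260,240:350,::-1],(400,400),interpolation=cv2.INTER_CUBIC)
a=cv2.resize(c['color'][180:280,265:365,::-1],(400,400),interpolation=cv2.INTER_CUBIC)
cv2.imwrite('pics/m7.png',np.hstack([a,b]))
for c in (np.load('s6.npy',allow_pickle=True).item(),s):
    m=cv2.inRange(cv2.cvtColor(c['color'],cv2.COLOR_RGB2HSV),(100,120,30),(125,255,255))
    for v in (230,235,240): print(v,np.where(m[v,270:345])[0]+270)
```

```text
t 9.88 tcp [0.3335 0.525  0.2611] F [0.1 0.7 1.4] gap 0.0678
230 [276 277 278 279 296 297 298 299 300 301 302]
235 [276 277 278 279 280 281 282 300 301 302 303 304 305 306]
240 [274 278 279 280 281 282 283 284 285 286 304 305 306 307 308 309]
230 [276 277 278 296 297 298 299 300 301 302]
235 [276 277 278 279 280 281 282 300 301 302 303 304 305 306]
240 [274 278 279 280 281 282 283 284 285 286 304 305 306 307 308 309 310]
```

View pics/m7.png

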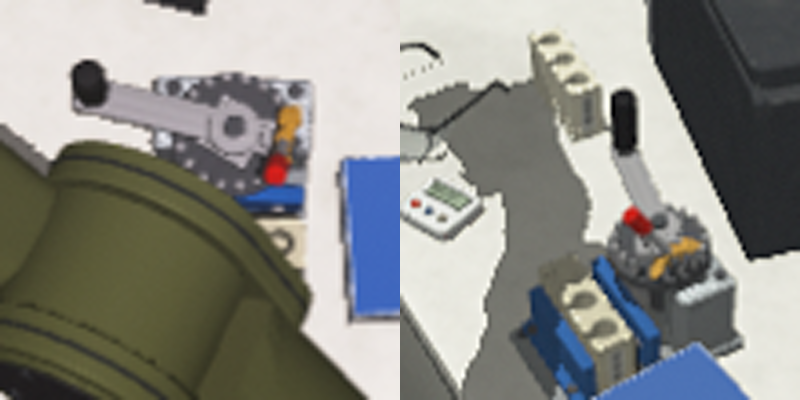

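The jaw hasn't moved since I let go. The lever tip, at (276,170) in the top crop and (637,220) in the scene crop, leans to the tighten side, and the robot is clear of everything. Handing in.

```bash
python3 -c "
from h import *
print(workorder.hand_in())"
```

```text
the job is handed in; nothing more can be done
None
```

I handed the job in at about 9.9 s on the robot's clock, with the carrier clamped and the lever on tighten.

**What I did:**
- **Lever:** I tipped the red-topped lever over to the tighten side with the shut fingers.
- **Free-wheel:** I gripped the knob and swung it back to about −0.79 rad, or 45° past square. A picture at about −35° showed the jaw had not moved. At rest the knob force was about 2 to 3 N.
- **Tightening:** One forward stroke to about +0.26 rad did it. The force at the knob stayed near 7 N while the jaw was loose, then rose to 10–11 N as the carrier seated. I then let go and backed off.

**Last checks:**
- After release, the jaw edges in the picture were where they had been under load, to within a pixel.
- The lever leaned to the tighten side.
- The wrist force was near zero, and I saw no sign that anything nearby had been moved.

**Less certain:**
- **Clamping force:** I only worked it out from the knob force, as about 22–29 N, and did not measure it directly. The knob travel fits that, but on its own it would allow up to about 45 N.
- **Free-wheel force:** One reading during the pull-back was higher, about 5.6 N against the expected 1.5–2.5 N. It dropped once the arm stopped, and the jaw stayed still throughout.

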